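# Close and clamp the microscope-slide box

## Task

The microscope-slide box has been left part open with its cover clamped. Swing the clamp lever fully open, slide the cover fully home over the compartment (it has no handle: drag it with a fingertip pressed on its top, gently, the cover is thin), then swing the lever back to fully locked. Leave the basket, the beaker and the dish where they stand.

Things in the scene. Friction and masses are not known exactly. Their poses are not given: they have to be found in the camera images.
- slidebox: Grey slide box, fixed to the bench. Origin: centre of its underside on the bench; x across, y along the box. Body 130 (x) x 290 (y) mm on a black base plate 150 x 310 x 8 mm. Open compartment y -137 to -5 mm, glass slides standing in it. Side walls 58 mm high, 100 mm clear between them; end wall at the closed end 54 mm high, level with the cover's top.
- deck_edge (a point): Middle of the upper edge of the flat aluminium deck, where the deck begins beside the compartment: y -5 mm, 64 mm above the bench. The deck, 6 mm thick, spans the box's width and reaches from here 150 mm towards +y. The cover goes under it as it opens.
- cover (a joint): White sliding cover, a plain stiff plate 108 (x) x 155 (y) x 4 mm, its top 54 mm above the bench. Value in m: 0 = fully home (hard stop, compartment covered), 0.11 = fully open; closes towards the box's -y. Slides at about 3 N when unclamped, is held when clamped. Only its top and leading edge are exposed; at the start at least 30 mm of its length shows in front of the deck.
- cover_pad (a point): On the cover's flat top, middle of the thin dark rubber thumb pad (56 x 26 mm, flush), 17 mm behind the leading edge, on the box's centre line, 54 mm above the bench; moves with the cover. Axes as the box.
- lever (a joint): Clamp lever on the deck, dark steel, turning about a vertical axis. Value in rad: 0 = locked, arm along the box's +y; 1.6 = fully open, arm swung clockwise seen from above to the box's +x, out over the side of the box. Stiff hinge, stays where it is left; the arm needs about 2 N at its end.
- lever_pivot (a point): On the lever's turning axis, at the arm's mid height, 79 mm above the bench; at x +45, y +30 mm of the box. Hub 28 mm across, its top 88 mm above the bench. Its axes turn with the lever: y points along the arm.
- lever_grip (a point): On the axis of the round upright grip (20 mm across, 70 to 96 mm above the bench) at the arm's end, 85 mm from the pivot; 79 mm above the bench. The arm is 14 mm wide, 72 to 86 mm above the bench, 8 mm clear of the deck. Its axes turn with the lever: y points along the arm.
- basket: Bystander: open blue plastic basket 170 x 110 x 55 mm, standing loose. Origin: centre of its underside.
- beaker: Bystander: glass beaker 68 mm across, 85 mm high, standing loose. Origin: centre of its underside.
- petri: Bystander: closed flat glass dish 94 mm across, 18 mm high, loose. Origin: centre of its underside.

How it is judged:
On the way, in this order (a step that is already met when the one before it is completed fails the run):
1. the clamp lever is swung open while the cover is still part open (value of joint lever above 1.3 rad and value of joint cover above 0.03 m), for 0.2 s.
2. the cover is slid fully home with the lever open (value of joint cover below 0.004 m and value of joint lever above 1.2 rad), for 0.2 s.
At the end, for the whole second after the job is handed in: the cover is within 4 mm of fully home and the clamp lever within 0.15 rad (9 degrees) of fully locked (value of joint cover below 0.004 m and value of joint lever below 0.15 rad); the robot touches nothing.
It fails at once if the fingers bear on the thin cover with more than 40 N (contact force between the fingers and cover above 40 N).
It fails at once if the basket is moved more than 30 mm (distance of basket from where it was at the start of the episode above 0.03 m).
It fails at once if the beaker is moved more than 30 mm (distance of beaker from where it was at the start of the episode above 0.03 m).
It fails at once if the petri is moved more than 30 mm (distance of petri from where it was at the start of the episode above 0.03 m).
It also fails if it takes over 64 s, if anything falls off the work surface, if the arm or the gripper's body presses on something with over 40 N, if the wrist force passes 120 N, or if a joint passes its speed limit or range.

## Robot

A 7-joint arm with a two-finger parallel gripper is mounted at the origin on the work surface. World frame = base frame: x ahead of the robot, y to its left, z up, the work surface at z = 0. Lengths are in m, angles in rad, forces in N, time in s.
With the tool pointing down it reaches from about 0.425 to 0.925 m from the base axis. Payload 6.8 kg.
Tool frame: the origin (TCP) lies at the very end of the fingers, on their centre line; the grasp point (between the pads) lies bot.grip_depth behind it (bot.grip_depth is the distance from the TCP to the grasp point, in m); z points along the fingers, y is the line along which they close (so a half turn about z gives the same grasp; the last joint's range is limited). The gripper opens to 85 mm and grips with 20 to 120 N. Pads are 22 mm wide; open, the fingers measure 114 mm over their backs; the gripper's body (76 mm by 85 mm) begins 54 mm behind the grasp point. The pads swing forward as they close: fully open they stand 13 mm farther back than shut.
Start: joints at [-1.435, 0.477, 0.022, 1.555, -0.011, 1.109, -0.083], TCP at [0.163, 0.655, 0.231] pointing down, gripper open.
Joint ranges: [-2.96, 2.96], [-0.34, 2.1], [-1.41, 1.46], [0.24, 2.44], [-1.37, 4.51], [0.17, 1.92], [-2.96, 2.96]. Speed limits (rad/s): [2.39, 2.39, 3.14, 3.14, 3.14, 3.14, 3.14].

## Interface

Orientations are given as a unit quaternion [w, x, y, z].
In Python, from station import bot gives the robot as it stands.
- The arm moves only by the tool send_rows, never from a script. Its arguments are lists of equal length, an entry for each row: "slide": the shift along the tool's x, y, z in mm, a list of three; "roll": the turn about the tool's z in degrees; "claw": the opening, from 0 (shut) to 1 (fully open). A call has exactly 8 rows; each row is the pose to reach, as a shift and turn from the pose commanded when the call began, along the tool's axes at that moment; what a row does not reach only later rows make up. A row lasts 1/12 s, in which the tool goes at most 41.7 mm and 7.16 degrees, less where a joint would pass 70% of its speed; a pose out of reach is approached as far as the arm can. A call with a gripper value outside its range is refused whole. The fingers move at their own pace and stop on an object; "force" is the grip in N (left out, the last holds). Time passes only in rows, so rows that repeat a pose let the fingers close, or fill a call up. It gives the time, the measured TCP pose, the force, the opening and the grip force at its end, in the units of the state.
- bot.get_obs(): the state, without advancing time (a new reading comes with each control period).
- bot.read_camera(name): name is "side" or "top" or "wrist"; returns the picture (400x640x3 uint8, red, green, blue); there is no depth.
- bot.camera_model(name): a dict with "camera_matrix" (3x3 intrinsics, pixels), "D" ([k1, k2, p1, p2, k3] as OpenCV has them; the pictures are not rectified), "camera_from_world" (4x4, takes a point from world to camera coordinates). Camera axes: x right, y down, z forward; pixel columns grow to the right and rows downward; lengths in m; the calibration is good to about 2 mm. A picture is of the moment at which its call begins: read the wrist's pose just before it. camera_model takes no time and is no camera call; for the wrist camera it gives the pose at the moment of the call.
- bot.hand_in(): hands the job in; it is judged then, once.
The state is a dict: "t": time; "q": joint angles; "joint_vel": joint speeds; "joint_torque": joint torques, N m; "eef_pos": TCP position; "tool_rot": TCP orientation; "contact_force": force on the tool from outside, world axes, zero at the start; "torque": the same for the moment, N m; "gripper_width": opening from 0.0 (shut) to 1.0 (fully open); "grasp_force": force on a finger pad.
Only numpy, scipy, OpenCV 4.12 (cv2) and the standard library are available. Lean on these libraries where they do the work, as an engineer would, in place of code of your own. Each camera call takes 0.05 s, during which the arm holds its last target. There are 200 camera calls.

## Working session

There is one attempt and no reset: what is moved stays moved. The work goes in short steps, Python scripts to look and compute and a tool call to move; the robot and the scene stay as the last step left them, time stands still between calls to the robot, and variables do not carry over. Pictures are saved under pics/ and viewed, at most 10 in all, crops included, and the job is handed in when it is done.

Besides the shell and the picture viewer there is one more tool, called after ">>>" by a JSON object that holds its "method" and its "body", one argument or row to a line. send_rows: Moves the arm, as the interface text tells. Its arguments: {"type":"object","properties":{"slide":{"type":"array","items":{"type":"array","items":{"type":"number"}}},"roll":{"type":"array","items":{"type":"number"}},"claw":{"type":"array","items":{"type":"number"}},"force":{"type":"number"}},"required":["slide","roll","claw"]}

```bash
ls; mkdir -p pics; python3 - <<'E'
from station import bot
import cv2,numpy as np
o=bot.get_obs();print(o['t'],o['eef_pos'],o['tool_rot'],o['contact_force'],bot.grip_depth)
for n in('side','top'):
    cv2.imwrite(f'pics/{n}0.png',bot.read_camera(n)[:,:,::-1]);print(bot.camera_model(n))
E
```

```text
pics
0.0 [0.1628096  0.65447285 0.23033868] [-3.76583280e-05  1.21566670e-01  9.92582869e-01 -8.90187442e-04] [0.8092669  0.25620585 0.41886707] 0.0187
{'camera_matrix': array([[511.76110881,   0.        , 316.39827211],
       [  0.        , 511.76110881, 195.51951303],
       [  0.        ,   0.        ,   1.        ]]), 'D': array([-0.13950848,  0.        ,  0.        ,  0.        ,  0.        ]), 'camera_from_world': array([[ 9.28362194e-01, -3.71676592e-01, -3.85497884e-04,
        -5.44233224e-01],
       [-1.94077310e-01, -4.83875172e-01, -8.53345660e-01,
         1.53698546e-01],
       [ 3.16982074e-01,  7.92288666e-01, -5.21345409e-01,
         1.44969945e+00],
       [ 0.00000000e+00,  0.00000000e+00,  0.00000000e+00,
         1.00000000e+00]])}
{'camera_matrix': array([[412.20170921,   0.        , 323.13387192],
       [  0.        , 412.20170921, 194.01997714],
       [  0.        ,   0.        ,   1.        ]]), 'D': array([-0.03694248,  0.        ,  0.        ,  0.        ,  0.        ]), 'camera_from_world': array([[ 0.02003599, -0.99930076, -0.03156824, -0.01306681],
       [-0.98753474, -0.0148499 , -0.15669915,  0.55618366],
       [ 0.15612079,  0.03431435, -0.98714174,  1.0843449 ],
       [ 0.        ,  0.        ,  0.        ,  1.        ]])}
```

View pics/side0.png

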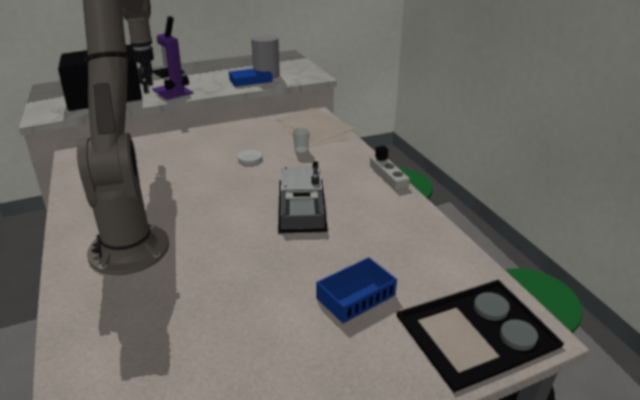

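View pics/top0.png

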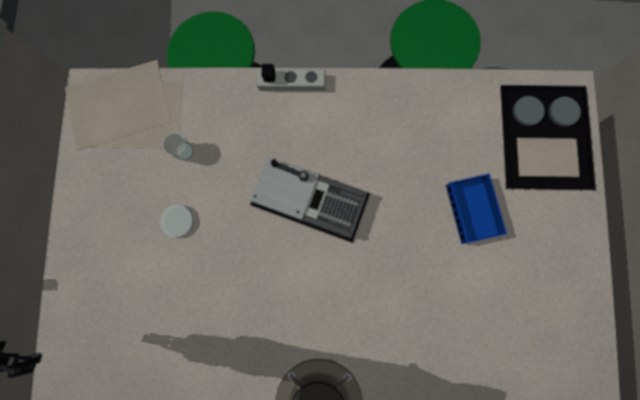

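```bash
python3 - <<'E'
import cv2,numpy as np
a=cv2.imread('pics/top0.png')[145:255,240:380];b=cv2.imread('pics/side0.png')[150:240,265:340]
cv2.imwrite('pics/topc.png',cv2.resize(a,None,fx=5,fy=5,interpolation=cv2.INTER_CUBIC))
cv2.imwrite('pics/sidec.png',cv2.resize(b,None,fx=6,fy=6,interpolation=cv2.INTER_CUBIC))
E
```

```text
(no output)
```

View pics/topc.png

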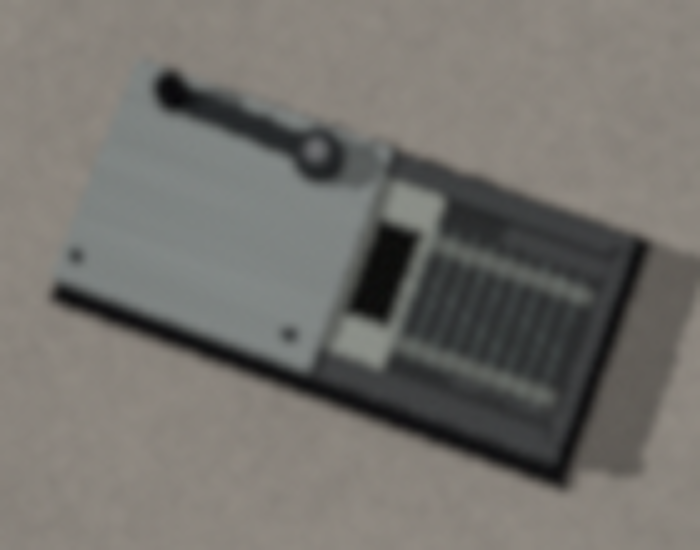

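View pics/sidec.png

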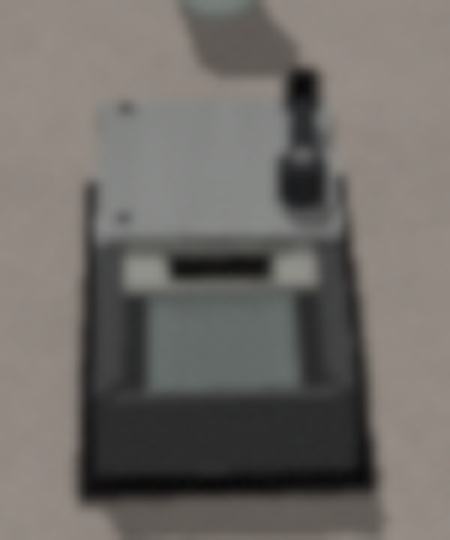

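```bash
cat > h.py <<'E'
import cv2,numpy as np
from station import bot
from scipy.optimize import least_squares
def proj(m,P):
    T=m['camera_from_world'];r=cv2.Rodrigues(T[:3,:3])[0]
    return cv2.projectPoints(np.array(P,float).reshape(-1,1,3),r,T[:3,3],m['camera_matrix'],m['D'])[0][:,0]
def tri(obs): # [(model,(u,v))]
    return least_squares(lambda p:np.concatenate([proj(m,p)[0]-uv for m,uv in obs]),[.55,.0,.06]).x
def box2w(b,P):
    c,s=np.cos(b[2]),np.sin(b[2]);P=np.atleast_2d(P)
    return np.c_[b[0]+c*P[:,0]-s*P[:,1],b[1]+s*P[:,0]+c*P[:,1],P[:,2]]
E
python3 - <<'E'
from h import *
t,s=bot.camera_model('top'),bot.camera_model('side')
ct=lambda x,y:((x+.5)/5-.5+240,(y+.5)/5-.5+145)
cs=lambda x,y:((x+.5)/6-.5+265,(y+.5)/6-.5+150)
F=[(t,ct(568,488),-75,-155,8,0),(t,ct(650,238),75,-155,8,0),(t,ct(52,290),-75,155,8,0),(t,ct(318,375),-65,-5,64,0),(t,ct(395,148),65,-5,64,0),
(t,ct(318,150),45,30,88,0),(t,ct(171,88),45,115,96,0),(t,ct(447,192),50,0,54,1),(t,ct(383,370),-50,0,54,1),
(s,cs(82,495),-75,-155,0,0),(s,cs(373,488),75,-155,0,0),(s,cs(97,240),-65,-5,64,0),(s,cs(340,240),65,-5,64,0),(s,cs(100,103),-65,145,64,0),(s,cs(303,72),45,115,96,0),(s,cs(122,285),-50,0,54,1),(s,cs(318,285),50,0,54,1)]
def f(p,z=0):
    r=[]
    for m,uv,x,y,zz,l in F:
        P=box2w(p,np.array([x,y+(p[3]*1e3 if l else 0),zz])/1e3); P[0,2]+=p[4]
        r+=list(proj(m,P)[0]-uv)
    return np.array(r)
best=min((least_squares(f,[.55,0,y0,-.04,0],loss='soft_l1') for y0 in(1.2,1.9,-1.2)),key=lambda r:r.cost)
print(best.x,best.cost);print(best.fun.reshape(-1,2).round(1).tolist())
b=best.x
for n,a,c in(('griptop',ct(171,88),cs(303,72)),('deckR',ct(395,148),cs(340,240)),('deckL',ct(318,375),cs(97,240)),('covR',ct(447,192),cs(318,285))):
    print(n,tri([(t,a),(s,c)]).round(4))
for n,P in(('grip',(45,115,79)),('pivot',(45,30,79)),('open',(130,30,79)),('pad',(0,b[3]*1e3+17,54)),('padhome',(0,-154+0+17,54)),('griptop',(45,115,96)),('deckR',(65,-5,64))):
    print(n,box2w(b,np.array(P)/1e3).round(4))
for n,uv in(('petri',(177,221)),('beaker',(184,151))):
    print(n,least_squares(lambda q:proj(t,[q[0],q[1],.05])[0]-uv,[.5,.3]).x)
E
```

```text
[ 5.49036701e-01  3.47056645e-02 -3.38225576e-01 -3.96090599e-02
  2.26721560e-04] 7.981939591373013
[[-0.5, 0.5], [1.2, 0.3], [-0.4, 1.6], [-1.4, -1.1], [0.4, -0.5], [0.4, -0.3], [-0.3, 0.7], [0.1, 0.8], [-0.1, -0.5], [-0.9, 1.4], [1.1, 1.3], [0.0, -0.5], [0.8, -1.4], [0.3, -0.2], [-0.9, 0.1], [0.6, 0.3], [0.2, -0.4]]
griptop [0.6319 0.1274 0.0963]
deckR [0.6077 0.0098 0.0586]
deckL [0.4838 0.0475 0.0649]
covR [ 0.5844 -0.0187  0.0524]
grip [[0.6296 0.1283 0.079 ]]
pivot [[0.6014 0.0481 0.079 ]]
open [[0.6816 0.0199 0.079 ]]
pad [[0.5415 0.0134 0.054 ]]
padhome [[ 0.5036 -0.0945  0.054 ]]
griptop [[0.6296 0.1283 0.096 ]]
deckR [[0.6087 0.0084 0.064 ]]
petri [0.4745592 0.3950745]
beaker [0.67185449 0.39018106]
```

>>> {"method": "send_rows", "body": {
  "slide": [
    [-35,-24,0],
    [-70,-48,0],
    [-104,-72,0],
    [-138,-95,0],
    [-172,-118,0],
    [-206,-141,0],
    [-240,-165,0],
    [-274,-188,0]
  ],
  "roll": [0,-6,-12,-18,-24,-30,-36,-42],
  "claw": [1,1,1,1,1,1,1,1]
}}

```text
t: 0.77
eef_pos: [0.3843, 0.4044, 0.2311]
tool_rot: [-0.0, -0.245, 0.97, -0.0]
contact_force: [-0.2, 0.5, -0.6]
gripper_width: 0.999
grasp_force: 0.0
```

```bash
cat >> h.py <<'E'
from scipy.spatial.transform import Rotation as Ro
B=np.array([.5490,.0347,-.3382])
def st():
    o=bot.get_obs();return o,np.array(o['eef_pos']),Ro.from_quat(np.array(o['tool_rot'])[[1,2,3,0]])
def ang(R): y=R.as_matrix()[:,1]; return np.degrees(np.arctan2(y[1],y[0]))
def plan(P,a=None):
    o,p,R=st();d=R.inv().apply(np.array(P)-p)*1e3
    print('t',round(o['t'],2),'p',p.round(4),'ang',ang(R).round(1),'w',o['gripper_width'],'F',np.round(o['contact_force'],1),'shift',d.round(1),'roll',None if a is None else round((ang(R)-a+180)%360-180,1))
E
python3 -c "
from h import *
plan([.6296,.1283,.23],160.6)"
```

```text
t 0.77 p [0.3843 0.4044 0.2311] ang 118.3 w 0.998857359705148 F [-0.2  0.5 -0.6] shift [ -84.9 -359.4    1.1] roll -42.3
```

>>> {"method": "send_rows", "body": {
  "slide": [
    [-9,-38,0],
    [-18,-76,0],
    [-27,-114,0],
    [-36,-152,0],
    [-45,-190,0],
    [-54,-228,0],
    [-62,-264,0],
    [-68,-290,0]
  ],
  "roll": [-6,-12,-18,-24,-30,-36,-42,-42.3],
  "claw": [1,1,1,1,1,1,1,1]
}}

```text
t: 1.43
eef_pos: [0.5816, 0.1783, 0.231]
tool_rot: [-0.0, -0.577, 0.817, -0.001]
contact_force: [0.7, 0.3, 0.8]
gripper_width: 1.004
grasp_force: 0.0
```

```bash
python3 -c "
from h import *
plan([.6296,.1283,.23],160.6)
m=bot.camera_model('wrist');im=bot.read_camera('wrist')
cv2.imwrite('pics/w1.png',im[:,:,::-1])
import pickle;pickle.dump(m,open('w1.pkl','wb'))
for P in((45,115,96),(45,30,88),(65,-5,64),(65,145,64),(-65,145,64)): print(P,proj(m,box2w(B,np.array(P)/1e3)).round(0))"
```

```text
t 1.43 p [0.5816 0.1783 0.231 ] ang 160.4 w 1.0044241072443614 F [0.7 0.3 0.8] shift [ 31.1 -62.    1. ] roll -0.2
(45, 115, 96) [[244. 154.]]
(45, 30, 88) [[240.  45.]]
(65, -5, 64) [[220.   5.]]
(65, 145, 64) [[232. 180.]]
(-65, 145, 64) [[369. 179.]]
```

View pics/w1.png

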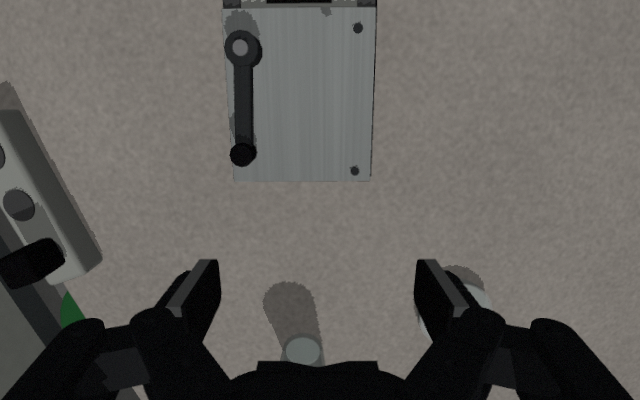

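>>> {"method": "send_rows", "body": {
  "slide": [
    [16,-31,10],
    [31,-62,25],
    [31,-62,60],
    [31,-62,95],
    [31,-62,120],
    [31,-62,140],
    [31,-62,156],
    [31,-62,156]
  ],
  "roll": [0,0,0,0,0,0,0,0],
  "claw": [0.4,0.4,0.4,0.4,0.4,0.4,0.4,0.4]
}}

```text
t: 2.15
eef_pos: [0.6252, 0.132, 0.0713]
tool_rot: [-0.003, -0.576, 0.817, 0.001]
contact_force: [0.2, 0.1, -0.7]
gripper_width: 0.402
grasp_force: 0.1
```

```bash
python3 -c "
from h import *
plan([.6296,.1283,.074],160.6)
im=bot.read_camera('wrist')
cv2.imwrite('pics/w2.png',im[:,:,::-1])
# arc table: shifts in current tool axes
o,p,R=st()
for th in np.radians(np.arange(0,105,7)):
    g=box2w(B,[.045+.085*np.sin(th),.030+.085*np.cos(th),.074])[0]
    print(np.degrees(th).round(),(R.inv().apply(g-p)*1e3).round(0))
"
```

```text
t 2.15 p [0.6252 0.132  0.0713] ang 160.3 w 0.4016953647644552 F [ 0.2  0.1 -0.7] shift [ 2.  -5.4 -2.7] roll -0.3
0.0 [ 3. -5. -1.]
7.0 [  3. -15.  -1.]
14.0 [  5. -25.  -1.]
21.0 [  8. -35.  -1.]
28.0 [ 12. -45.  -1.]
35.0 [ 18. -53.  -1.]
42.0 [ 24. -62.  -1.]
49.0 [ 31. -69.  -1.]
56.0 [ 40. -75.  -1.]
63.0 [ 49. -81.  -1.]
70.0 [ 58. -85.  -1.]
77.0 [ 68. -88.  -1.]
84.0 [ 78. -89.  -1.]
91.0 [ 89. -90.  -1.]
98.0 [ 99. -89.  -1.]
```

View pics/w2.png

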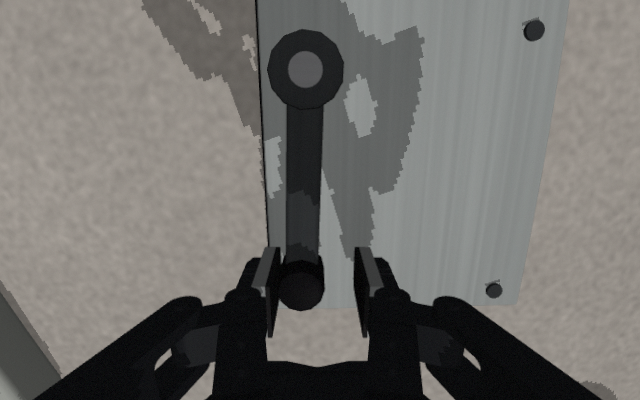

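>>> {"method": "send_rows", "body": {
  "slide": [
    [0.6,-10.4,0],
    [2.5,-20.6,0],
    [5.6,-30.5,0],
    [10,-39.9,0],
    [15.4,-48.8,0],
    [21.8,-56.9,0],
    [29.2,-64.2,0],
    [29.2,-64.2,0]
  ],
  "roll": [7,14,21,28,35,42,49,49],
  "claw": [0.4,0.4,0.4,0.4,0.4,0.4,0.4,0.4]
}}

```text
t: 2.87
eef_pos: [0.6799, 0.0825, 0.077]
tool_rot: [0.001, -0.182, 0.983, -0.0]
contact_force: [-0.0, -0.2, 0.9]
gripper_width: 0.401
grasp_force: 0.0
```

```bash
python3 -c "
from h import *
o,p,R=st();th=np.radians(49)
plan(box2w(B,[.045+.085*np.sin(th),.030+.085*np.cos(th),.074])[0],160.6-49)
g0=box2w(B,[.045+.085*np.sin(th),.030+.085*np.cos(th),.074])[0]
Rc=Ro.from_euler('z',0)
for d in range(49,106,7):
    th=np.radians(d)
    g=box2w(B,[.045+.085*np.sin(th),.030+.085*np.cos(th),.074])[0]
    print(d,(R.inv().apply(g-g0)*1e3).round(1))
"
```

```text
t 2.87 p [0.6799 0.0825 0.077 ] ang 111.0 w 0.4008294234667082 F [-0.  -0.2  0.9] shift [ 0.6 -3.1  3. ] roll -0.6
49 [0. 0. 0.]
56 [  0.5 -10.4   0. ]
63 [  2.3 -20.6   0. ]
70 [  5.3 -30.5   0. ]
77 [  9.5 -40.    0. ]
84 [ 14.8 -48.9   0. ]
91 [ 21.2 -57.1  -0. ]
98 [ 28.5 -64.5  -0. ]
105 [ 36.7 -70.9  -0. ]
```

>>> {"method": "send_rows", "body": {
  "slide": [
    [0.5,-10.4,0],
    [2.3,-20.6,0],
    [5.3,-30.5,0],
    [9.5,-40,0],
    [14.8,-48.9,0],
    [21.2,-57.1,0],
    [25,-61.5,0],
    [25,-61.5,0]
  ],
  "roll": [7,14,21,28,35,42,46,46],
  "claw": [0.4,0.4,0.4,0.4,0.4,0.4,0.4,0.4]
}}

```text
t: 3.53
eef_pos: [0.6778, 0.0162, 0.0766]
tool_rot: [0.001, 0.214, 0.977, 0.0]
contact_force: [0.8, 0.4, 0.2]
gripper_width: 0.395
grasp_force: 0.0
```

```bash
python3 -c "
from h import *
plan([.6816,.0199,.074],70)
im=bot.read_camera('wrist')
cv2.imwrite('pics/w3.png',im[:,:,::-1])
"
```

```text
t 3.53 p [0.6778 0.0162 0.0766] ang 65.3 w 0.39511227359417056 F [0.8 0.4 0.2] shift [-1.9  4.9  2.6] roll -4.7
```

View pics/w3.png

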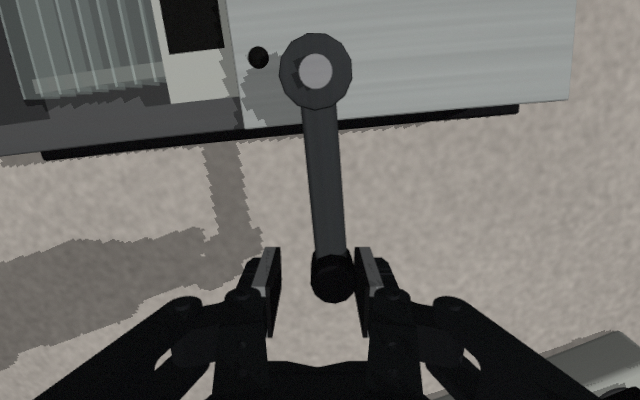

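>>> {"method": "send_rows", "body": {
  "slide": [
    [0,5,-5],
    [0,5,-35],
    [0,5,-70],
    [0,5,-93],
    [0,5,-93],
    [0,5,-93],
    [0,5,-93],
    [0,5,-93]
  ],
  "roll": [0,0,0,0,-7,-14,-21,-28],
  "claw": [0.4,0.4,0.4,0.4,0.2,0,0,0]
}}

```text
t: 4.25
eef_pos: [0.6796, 0.0229, 0.1692]
tool_rot: [0.0, -0.034, 0.999, 0.0]
contact_force: [-0.7, -0.1, 0.6]
gripper_width: 0.0
grasp_force: 0.0
```

```bash
python3 -c "
from h import *
plan(box2w(B,[0,-.024,.12])[0],160.6)
"
```

```text
t 4.25 p [0.6796 0.0229 0.1692] ang 94.0 w 0.00031609414831441863 F [-0.7 -0.1  0.6] shift [139.   -1.3  49.1] roll -66.6
```

>>> {"method": "send_rows", "body": {
  "slide": [
    [30,0,0],
    [60,0,0],
    [90,0,0],
    [120,-1,0],
    [139,-1,0],
    [139,-1,15],
    [139,-1,30],
    [139,-1,49]
  ],
  "roll": [-7,-14,-21,-28,-35,-42,-49,-56],
  "claw": [0,0,0,0,0,0,0,0]
}}

```text
t: 4.92
eef_pos: [0.5417, 0.0136, 0.1207]
tool_rot: [0.002, -0.5, 0.866, -0.0]
contact_force: [0.4, 0.6, 0.3]
gripper_width: -0.002
grasp_force: 0.0
```

>>> {"method": "send_rows", "body": {
  "slide": [
    [0,0,0],
    [0,0,0],
    [0,0,10],
    [0,0,20],
    [0,0,30],
    [0,0,40],
    [0,0,45],
    [0,0,45]
  ],
  "roll": [-6,-10.6,-10.6,-10.6,-10.6,-10.6,-10.6,-10.6],
  "claw": [0,0,0,0,0,0,0,0]
}}

```text
t: 5.58
eef_pos: [0.5396, 0.0124, 0.0725]
tool_rot: [-0.001, -0.573, 0.82, 0.001]
contact_force: [-0.1, 0.1, -0.2]
gripper_width: 0.001
grasp_force: 0.0
```

```bash
python3 -c "
from h import *
im=bot.read_camera('wrist')
cv2.imwrite('pics/w4.png',im[:,:,::-1])
plan(box2w(B,[0,-.024,.054])[0],160.6)
"
```

```text
t 5.63 p [0.5402 0.0124 0.0734] ang 159.9 w -0.003139185985576637 F [ 0.6  0.7 -0.8] shift [-0.  -1.  19.4] roll -0.7
```

View pics/w4.png

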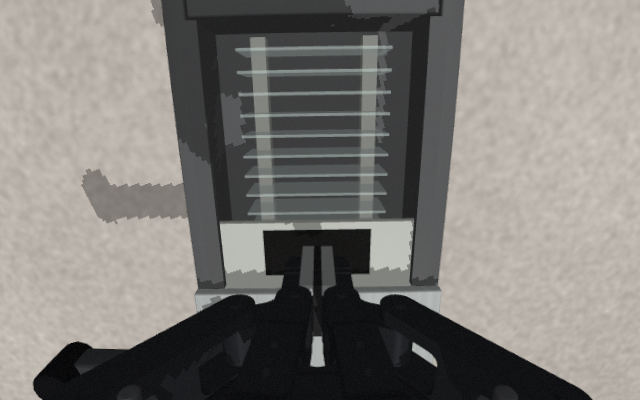

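>>> {"method": "send_rows", "body": {
  "slide": [
    [0,-1,5],
    [0,-1,10],
    [0,-1,14],
    [0,-1,16],
    [0,-1,17],
    [0,-1,18],
    [0,-1,18],
    [0,-1,18]
  ],
  "roll": [0,0,0,0,0,0,0,0],
  "claw": [0,0,0,0,0,0,0,0]
}}

```text
t: 6.3
eef_pos: [0.5418, 0.012, 0.0564]
tool_rot: [0.0, -0.573, 0.82, -0.0]
contact_force: [1.2, -0.3, -0.5]
gripper_width: 0.0
grasp_force: 0.0
```

>>> {"method": "send_rows", "body": {
  "slide": [
    [0,0,0.5],
    [0,0,1],
    [0,0,1.5],
    [0,0,2],
    [0,0,2.5],
    [0,0,3],
    [0,0,3],
    [0,0,3]
  ],
  "roll": [0,0,0,0,0,0,0,0],
  "claw": [0,0,0,0,0,0,0,0]
}}

```text
t: 6.97
eef_pos: [0.5418, 0.0121, 0.0541]
tool_rot: [0.0, -0.573, 0.82, 0.0]
contact_force: [-3.8, 0.5, 8.0]
gripper_width: -0.001
grasp_force: 4.4
```

>>> {"method": "send_rows", "body": {
  "slide": [
    [0,0,0.3],
    [0,0,0.6],
    [5,0,0.6],
    [10,0,0.6],
    [15,0,0.6],
    [20,0,0.6],
    [25,0,0.6],
    [30,0,0.6]
  ],
  "roll": [0,0,0,0,0,0,0,0],
  "claw": [0,0,0,0,0,0,0,0]
}}

```text
t: 7.63
eef_pos: [0.5325, -0.0148, 0.054]
tool_rot: [0.001, -0.574, 0.819, 0.0]
contact_force: [-1.5, 3.7, 11.5]
gripper_width: -0.004
grasp_force: 5.8
```

```bash
python3 -c "
from h import *
im=bot.read_camera('wrist')
cv2.imwrite('pics/w5.png',im[:,:,::-1])
plan(box2w(B,[0,-.121,.053])[0],160.6)
"
```

```text
t 7.68 p [ 0.532  -0.0161  0.054 ] ang 159.9 w -0.003553290527882258 F [-2.6  1.8 13. ] shift [67.5 -0.   0.9] roll -0.7
```

View pics/w5.png

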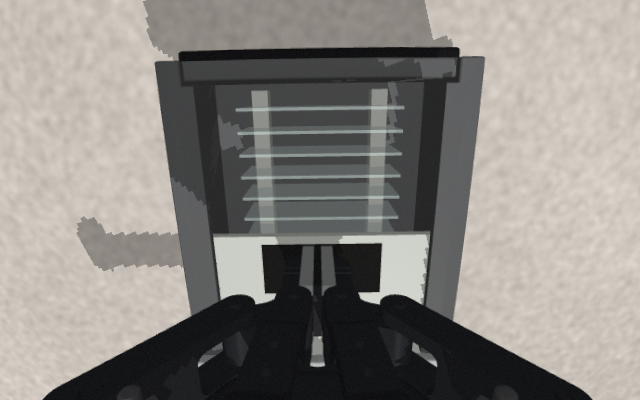

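>>> {"method": "send_rows", "body": {
  "slide": [
    [5,0,0],
    [10,0,0],
    [15,0,0],
    [20,0,0],
    [25,0,0],
    [30,0,0],
    [35,0,0],
    [40,0,0]
  ],
  "roll": [0,0,0,0,0,0,0,0],
  "claw": [0,0,0,0,0,0,0,0]
}}

```text
t: 8.35
eef_pos: [0.5192, -0.0527, 0.054]
tool_rot: [0.002, -0.573, 0.819, -0.0]
contact_force: [-0.4, 3.4, 10.9]
gripper_width: -0.001
grasp_force: 5.3
```

>>> {"method": "send_rows", "body": {
  "slide": [
    [4,0,0],
    [8,0,0],
    [12,0,0],
    [16,0,0],
    [19,0,0],
    [22,0,0],
    [23,0,0],
    [23,0,0]
  ],
  "roll": [0,0,0,0,0,0,0,0],
  "claw": [0,0,0,0,0,0,0,0]
}}

```text
t: 9.02
eef_pos: [0.5115, -0.075, 0.054]
tool_rot: [0.002, -0.573, 0.819, -0.001]
contact_force: [-0.9, 0.8, 10.1]
gripper_width: 0.001
grasp_force: 5.2
```

```bash
python3 -c "
from h import *
im=bot.read_camera('wrist')
cv2.imwrite('pics/w6.png',im[:,:,::-1])
plan(box2w(B,[0,-.121,.053])[0],160.6)
"
```

```text
t 9.07 p [ 0.5115 -0.075   0.054 ] ang 159.9 w -0.0012726400478357473 F [-0.3  1.3  9.7] shift [5.  0.9 1. ] roll -0.7
```

View pics/w6.png

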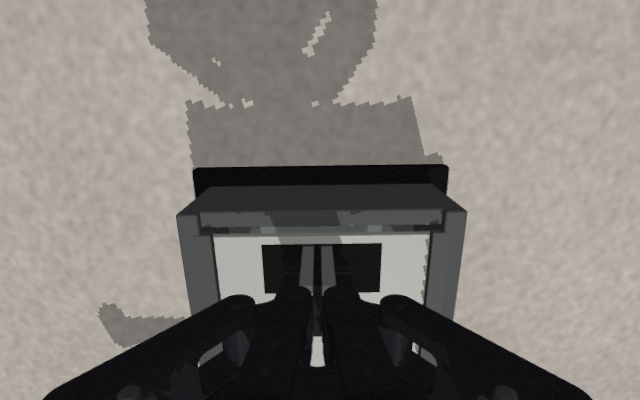

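>>> {"method": "send_rows", "body": {
  "slide": [
    [1.5,0,0],
    [3,0,0],
    [4.5,0,0],
    [6,0,0],
    [7.5,0,0],
    [9,0,0],
    [10,0,0],
    [10,0,0]
  ],
  "roll": [0,0,0,0,0,0,0,0],
  "claw": [0,0,0,0,0,0,0,0]
}}

```text
t: 9.73
eef_pos: [0.5089, -0.0829, 0.0541]
tool_rot: [0.002, -0.574, 0.819, -0.001]
contact_force: [2.1, 6.2, 8.1]
gripper_width: 0.002
grasp_force: 4.1
```

>>> {"method": "send_rows", "body": {
  "slide": [
    [0.5,0,0.2],
    [1,0,0.4],
    [2,0,0.4],
    [3,0,0.4],
    [4,0,0.4],
    [4,0,0.4],
    [4,0,0.4],
    [4,0,0.4]
  ],
  "roll": [0,0,0,0,0,0,0,0],
  "claw": [0,0,0,0,0,0,0,0]
}}

```text
t: 10.4
eef_pos: [0.5082, -0.0858, 0.054]
tool_rot: [0.003, -0.574, 0.819, -0.001]
contact_force: [1.5, 7.6, 11.0]
gripper_width: 0.002
grasp_force: 5.5
```

```bash
python3 -c "
from h import *
m=bot.camera_model('wrist')
im=bot.read_camera('wrist');cv2.imwrite('pics/w7.png',im[:,:,::-1])
plan(box2w(B,[0,-.121,.053])[0],160.6)
a=cv2.imread('pics/w6.png',0);g=cv2.imread('pics/w7.png',0)
for c in(240,395):
  print(c,'w6',a[200:262:2,c].tolist());print('w7',g[200:262:2,c].tolist())
for y in(-.145,-.137): print(y,proj(m,box2w(B,[.03,y,.054])).round(1))
"
```

```text
t 10.45 p [ 0.5082 -0.0859  0.054 ] ang 160.1 w -0.0006834286918552719 F [ 2.   6.4 11.5] shift [-6.3  1.6  1. ] roll -0.5
240 w6 [41, 42, 43, 43, 43, 44, 58, 79, 79, 80, 82, 80, 81, 74, 54, 56, 56, 94, 119, 175, 176, 175, 176, 176, 176, 176, 176, 175, 175, 174, 175]
w7 [8, 5, 29, 39, 43, 40, 40, 41, 42, 42, 41, 40, 40, 40, 42, 39, 40, 55, 78, 77, 78, 78, 79, 77, 79, 149, 170, 169, 170, 170, 170]
395 w6 [43, 41, 42, 42, 42, 71, 80, 81, 80, 81, 82, 83, 73, 56, 55, 56, 94, 120, 179, 178, 179, 179, 179, 179, 180, 179, 179, 179, 178, 180, 180]
w7 [10, 22, 41, 41, 41, 41, 41, 41, 40, 40, 40, 40, 41, 40, 40, 41, 51, 74, 78, 77, 80, 79, 79, 79, 140, 175, 174, 174, 174, 174, 174]
-0.145 [[256.6 230.2]]
-0.137 [[257.7 246.1]]
```

>>> {"method": "send_rows", "body": {
  "slide": [
    [0,0,-5],
    [0,0,-15],
    [0,0,-40],
    [0,0,-75],
    [0,0,-110],
    [0,0,-116],
    [0,0,-116],
    [0,0,-116]
  ],
  "roll": [0,0,0,0,7,14,21,28],
  "claw": [0,0,0,0,0,0,0.2,0.4]
}}

```text
t: 11.12
eef_pos: [0.5052, -0.0891, 0.1699]
tool_rot: [0.001, -0.355, 0.935, -0.0]
contact_force: [0.5, 0.0, 0.5]
gripper_width: 0.272
grasp_force: 0.0
```

```bash
python3 -c "
from h import *
m=bot.camera_model('wrist')
im=bot.read_camera('wrist');cv2.imwrite('pics/w8.png',im[:,:,::-1])
plan(box2w(B,[.130,.0275,.17])[0],68.9)
g=im[:,:,1]
# sample brightness along box y at x=+-35 on the z=54 plane: gap check between wall and cover
for x in(-.035,.035):
  ys=np.arange(-.160,-.100,.002);q=proj(m,box2w(B,np.c_[0*ys+x,ys,0*ys+.054])).round().astype(int)
  print(x,[(int(g[v,u]) if 0<=v<400 and 0<=u<640 else None) for u,v in q])
"
```

```text
t 11.17 p [ 0.5048 -0.089   0.1693] ang 131.1 w 0.3616299427819887 F [ 0.1  0.2 -0.5] shift [-202.6  -35.5   -0.6] roll 62.2
-0.035 [11, 11, 6, 7, 20, 32, 31, 33, 40, 68, 68, 69, 81, 146, 145, 147, 147, 146, 145, 144, 146, 146, 147, 146, 146, 146, 146, 147, 146, 147]
0.035 [3, 6, 9, 11, 14, 33, 33, 35, 35, 62, 64, 65, 73, 145, 146, 144, 145, 146, 143, 144, 145, 145, 143, 145, 145, 146, 146, 145, 146, 144]
```

>>> {"method": "send_rows", "body": {
  "slide": [
    [-30,-5,0],
    [-60,-10,0],
    [-90,-16,0],
    [-120,-21,0],
    [-150,-26,0],
    [-180,-32,0],
    [-202,-35.5,0],
    [-202.6,-35.5,0]
  ],
  "roll": [7,14,21,28,35,42,49,56],
  "claw": [0.4,0.4,0.4,0.4,0.4,0.4,0.4,0.4]
}}

```text
t: 11.83
eef_pos: [0.6823, 0.0247, 0.1679]
tool_rot: [0.001, 0.122, 0.993, 0.001]
contact_force: [-0.8, 0.4, -1.0]
gripper_width: 0.4
grasp_force: 0.0
```

>>> {"method": "send_rows", "body": {
  "slide": [
    [0,0,0],
    [0,0,0],
    [0,0,0],
    [0,0,0],
    [0,0,0],
    [0,0,0],
    [0,0,0],
    [0,0,0]
  ],
  "roll": [6.2,6.2,6.2,6.2,6.2,6.2,6.2,6.2],
  "claw": [0.5,0.5,0.5,0.5,0.5,0.5,0.5,0.5]
}}

```text
t: 12.5
eef_pos: [0.6794, 0.0203, 0.1684]
tool_rot: [0.0, 0.176, 0.984, 0.0]
contact_force: [-0.4, 0.8, 0.4]
gripper_width: 0.502
grasp_force: 0.0
```

```bash
python3 -c "
from h import *
m=bot.camera_model('wrist')
im=bot.read_camera('wrist');cv2.imwrite('pics/w9.png',im[:,:,::-1])
plan(box2w(B,[.130,.0275,.074])[0],68.9)
# dark blob of the lever: grey-level fraction dark along arc of lever angle at grip top & arm mid
g=im[:,:,1]
for r,z in((.085,.096),(.05,.086)):
  for d in range(78,106,2):
    t=np.radians(d);u,v=proj(m,box2w(B,[.045+r*np.sin(t),.03+r*np.cos(t),z]))[0].round().astype(int)
    print((d,int(u),int(v),int(g[v,u]) if 0<=v<400 and 0<=u<640 else None),end=' ')
  print()
"
```

```text
t 12.55 p [0.6794 0.0204 0.1684] ang 69.8 w 0.502551836066284 F [-0.4  1.1 -0. ] shift [-2.2 -2.2 94.4] roll 0.9
(78, 344, 212, 137) (80, 340, 212, 132) (82, 336, 213, 132) (84, 331, 214, 11) (86, 327, 214, 14) (88, 323, 214, 11) (90, 318, 215, 12) (92, 314, 215, 7) (94, 310, 214, 13) (96, 305, 214, 136) (98, 301, 214, 136) (100, 297, 213, 135) (102, 292, 212, 134) (104, 288, 211, 137) 
(78, 333, 159, 135) (80, 330, 160, 79) (82, 328, 160, 39) (84, 325, 160, 43) (86, 323, 161, 44) (88, 320, 161, 43) (90, 318, 161, 43) (92, 315, 161, 41) (94, 313, 161, 43) (96, 310, 161, 79) (98, 307, 160, 136) (100, 305, 160, 135) (102, 302, 160, 136) (104, 300, 159, 136)
```

>>> {"method": "send_rows", "body": {
  "slide": [
    [-1,0,30],
    [-1,0,55],
    [-1,0,75],
    [-1,0,88],
    [-1,0,94],
    [-1,0,94],
    [-1,0,94],
    [-1,0,94]
  ],
  "roll": [0,0,0,0,0,0,0,0],
  "claw": [0.5,0.5,0.5,0.5,0.5,0.4,0.4,0.4]
}}

```text
t: 13.22
eef_pos: [0.6815, 0.0201, 0.0758]
tool_rot: [0.001, 0.176, 0.984, 0.0]
contact_force: [0.6, -1.3, -0.2]
gripper_width: 0.401
grasp_force: 0.0
```

>>> {"method": "send_rows", "body": {
  "slide": [
    [0.6,10.4,0],
    [2.5,20.6,0],
    [5.6,30.5,0],
    [10,39.9,0],
    [15.4,48.8,0],
    [21.8,56.9,0],
    [29.2,64.2,0],
    [29.2,64.2,0]
  ],
  "roll": [-7,-14,-21,-28,-35,-42,-49,-49],
  "claw": [0.4,0.4,0.4,0.4,0.4,0.4,0.4,0.4]
}}

```text
t: 13.88
eef_pos: [0.6761, 0.0927, 0.076]
tool_rot: [0.002, -0.251, 0.968, 0.001]
contact_force: [-0.2, -0.5, 0.3]
gripper_width: 0.399
grasp_force: 0.0
```

```bash
python3 -c "
from h import *
o,p,R=st();t=np.radians(40.5)
plan(box2w(B,[.045+.085*np.sin(t),.03+.085*np.cos(t),.074])[0],160.6-40.5)
for d in(35,28,21,14,7,0,-5):
    t=np.radians(d);print(d,(R.inv().apply(box2w(B,[.045+.085*np.sin(t),.03+.085*np.cos(t),.074])[0]-p)*1e3).round(1))
"
```

```text
t 13.88 p [0.6761 0.0927 0.076 ] ang 119.1 w 0.39901137069074943 F [-0.2 -0.5  0.3] shift [ 2.  -1.2  2. ] roll -1.0
35 [2.5 7.  2. ]
28 [ 4.3 17.2  2. ]
21 [ 7.4 27.1  2. ]
14 [11.6 36.6  2. ]
7 [17.  45.5  2. ]
0 [23.3 53.7  2. ]
-5 [28.5 59.   1.9]
```

>>> {"method": "send_rows", "body": {
  "slide": [
    [2,7,0],
    [3.5,17.2,0],
    [6.5,27.1,0],
    [11,36.6,0],
    [16,45.5,0],
    [22,53.7,0],
    [27,59,0],
    [27,59,0]
  ],
  "roll": [-6.5,-13.5,-20.5,-27.5,-34.5,-41.5,-45,-45],
  "claw": [0.4,0.4,0.4,0.4,0.4,0.4,0.4,0.4]
}}

```text
t: 14.55
eef_pos: [0.6237, 0.1299, 0.0757]
tool_rot: [0.001, -0.6, 0.8, -0.0]
contact_force: [0.3, -0.5, -0.1]
gripper_width: 0.395
grasp_force: 0.0
```

```bash
cat > lev.py <<'E'
from h import *
plan(box2w(B,[.045,.115,.074])[0],160.6)
m=bot.camera_model('wrist');g=bot.read_camera('wrist')[:,:,1]
for r,z in((.04,.086),(.055,.086)):
  for d in range(-16,26,2):
    t=np.radians(d);u,v=proj(m,box2w(B,[.045+r*np.sin(t),.03+r*np.cos(t),z]))[0].round().astype(int)
    print((d,int(g[v,u]) if 0<=v<400 and 0<=u<640 else None),end=' ')
  print()
E
python3 lev.py
```

```text
t 14.55 p [0.6237 0.1299 0.0757] ang 163.7 w 0.3949891870997659 F [ 0.3 -0.5 -0.1] shift [-0.1 -6.1  1.7] roll 3.1
(-16, 101) (-14, 146) (-12, 145) (-10, 137) (-8, 26) (-6, 31) (-4, 31) (-2, 38) (0, 32) (2, 27) (4, 32) (6, 47) (8, 44) (10, 26) (12, 101) (14, 100) (16, 145) (18, 146) (20, 144) (22, 140) (24, 73) 
(-16, 97) (-14, 100) (-12, 145) (-10, 145) (-8, 147) (-6, 37) (-4, 48) (-2, 47) (0, 46) (2, 45) (4, 45) (6, 45) (8, 75) (10, 99) (12, 98) (14, 97) (16, 95) (18, 7) (20, 145) (22, 141) (24, 141)
```

>>> {"method": "send_rows", "body": {
  "slide": [
    [0,1,0],
    [0,2,0],
    [0,2,0],
    [0,-4,0],
    [0,-4,-5],
    [0,-4,-30],
    [0,-4,-60],
    [0,-4,-95]
  ],
  "roll": [0,0,0,0,0,0,0,0],
  "claw": [0.4,0.4,0.4,0.5,0.5,0.5,0.5,0.5]
}}

```text
t: 15.27
eef_pos: [0.6256, 0.1277, 0.1688]
tool_rot: [-0.002, -0.6, 0.8, 0.001]
contact_force: [0.9, 0.6, 0.2]
gripper_width: 0.502
grasp_force: 0.0
```

>>> {"method": "send_rows", "body": {
  "slide": [
    [-10,0,0],
    [-30,0,0],
    [-60,0,0],
    [-80,0,0],
    [-80,0,0],
    [-80,0,0],
    [-80,0,0],
    [-80,0,0]
  ],
  "roll": [0,0,0,0,0,0,0,0],
  "claw": [0.5,0.5,0.5,0.5,0.5,0.5,0.5,0.5]
}}

```text
t: 15.93
eef_pos: [0.6495, 0.2031, 0.1691]
tool_rot: [-0.001, -0.599, 0.801, -0.0]
contact_force: [-0.5, -0.1, 0.2]
gripper_width: 0.501
grasp_force: 0.0
```

```bash
python3 - <<'E'
exec(open('lev.py').read())
t=bot.camera_model('top');g=bot.read_camera('top')[:,:,1]
ys=np.arange(-.157,-.0,.004)
for x in(-.035,.035):
  q=proj(t,box2w(B,np.c_[0*ys+x,ys,0*ys+.054])).astype(np.float32)
  print(cv2.remap(g,q[:,:1],q[:,1:],1).ravel().tolist())
E
```

```text
t 15.93 p [0.6495 0.2031 0.1691] ang 163.6 w 0.501303606982661 F [-0.5 -0.1  0.2] shift [77.3 -2.1 95.2] roll 3.0
(-16, 90) (-14, 90) (-12, 90) (-10, 45) (-8, 28) (-6, 26) (-4, 25) (-2, 26) (0, 27) (2, 28) (4, 29) (6, 26) (8, 26) (10, 44) (12, 89) (14, 92) (16, 123) (18, 127) (20, 126) (22, 127) (24, 124) 
(-16, 125) (-14, 128) (-12, 89) (-10, 87) (-8, 90) (-6, 24) (-4, 28) (-2, 29) (0, 28) (2, 27) (4, 31) (6, 38) (8, 74) (10, 89) (12, 127) (14, 127) (16, 126) (18, 110) (20, 10) (22, 4) (24, 88) 
[103, 75, 31, 40, 73, 110, 151, 163, 166, 165, 166, 166, 166, 166, 166, 166, 166, 166, 167, 166, 166, 166, 166, 166, 166, 166, 166, 166, 166, 166, 165, 165, 166, 166, 166, 166, 156, 129, 118, 140]
[104, 78, 34, 41, 73, 108, 149, 165, 165, 165, 165, 165, 165, 165, 165, 165, 165, 166, 165, 166, 166, 167, 166, 166, 166, 166, 166, 165, 166, 165, 165, 165, 165, 165, 165, 164, 157, 131, 117, 138]
```

Lever at 0°, the cover is against the end wall, and the arm is clear.

```bash
python3 -c "
from station import bot
print(bot.hand_in())"
```

```text
the job is handed in; nothing more can be done
None
```

The job is handed in, with no verdict returned: by my last camera checks the lever was swung open to about 89–91°, the cover is home against the end wall, the lever is back locked at about 0°, and the arm stands clear of everything (about 16 s used).

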